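# Catch the falling lid of the gouge case and lower it shut

## Task

The wooden gouge case on the bench stands open, its lid standing upright or leaning slightly back. With a finger push the lid forward until it begins to fall, catch it on a finger while it is falling, and let it down on that finger until it is fully shut, so that it lands without a knock. Never pinch the lid between the fingers, leave everything else on the bench where it is, and finish clear of the case.

Things in the scene. Friction and masses are not known exactly. Their poses are not given: they have to be found in the camera images.
- case: Fixed open wooden case, 130 mm deep (its x), 180 mm wide (its y), 70 mm high, walls 8 mm, with three palm gouges lying inside below the rim. Origin: centre of its underside, on the bench. Its +x axis points from its front (robot side) to its hinge side; its z is up. It stands turned by up to 0.4 rad either way.
- lid (a joint): Lid angle, rad: 0 fully shut (level), 1.57 upright, more leans back away from the robot, 1.85 the stop. Starts still at 1.58 to 1.70. It balances at 1.50; hinge friction (0.08 N m) keeps it where left within about 0.2 of that; tipped below about 1.2 it falls, slowly at first (light damping), and uncaught slams at 1.5 to 2.5 rad/s, about 1 s later. Mass 0.34 to 0.46 kg (2 N at its free edge).
- lid_hinge (a point): Middle of the hinge line, on the case's far upper rim: 65 mm along the case's +x from its centre, 70.5 mm above the bench. The hinge line runs along the case's y. The inner (under) face of the lid passes through this line. This point's axes turn with the lid. Fingers may touch either face, but pressing on both at once is pinching.
- lid_edge (a point): Middle of the free edge of the lid's inner (under) face, 160 mm from the hinge line. The lid is a flat board 160 x 180 x 12 mm, no handle; shut, its free edge overhangs the case's front by 30 mm, so a finger can hold it from below, outside the case, until it is fully shut. The inner face looks at the robot when upright. Axes turn with the lid: x from edge to hinge, z out of the outer face.
- mallet: Bystander: loose turned wooden carver's mallet standing on its head, 86 mm across and 255 mm tall, beside the case. Origin: centre of its underside.
- tin: Bystander: loose round tin, 72 mm across, 60 mm tall, beside the case on the other side. Origin: centre of its underside.
- stone: Bystander: loose sharpening stone in a wooden holder, 210 x 75 x 38 mm, to the right of the case's front. Origin: centre of its underside.
- gouge: Bystander: loose gouge lying on the bench, 250 mm long with a 26 mm square-section handle, to the left of the case's front. Origin: under its ferrule; its x points to the blade.
Things that resemble listed ones, but are neither listed nor needed, are in the scene too. What is shaped like the case but green is not meant.

How it is judged:
On the way, in this order (a step that is already met when the one before it is completed fails the run):
1. the lid is pushed forward over its balance point (value of joint lid below 1.4 rad), for 0.05 s.
2. the lid is caught half-open, resting on a finger by its inner face (value of joint lid between 0.2 and 1.2 rad and contact force between lid_c0 and the fingers above 0.3 N and velocity of joint lid above -1.2 rad/s), for 0.2 s.
At the end, for the whole second after the job is handed in: The lid is fully shut (within 0.02 rad) and still, and the mallet, tin, stone and gouge are within 25 mm of where they were (value of joint lid below 0.02 rad and velocity of joint lid between -0.05 and 0.05 rad/s and distance of each of mallet, tin, stone, gouge from where it was at the start of the episode below 0.025 m); the robot touches nothing.
It fails at once if the lid knocks shut: over its last 0.1 rad it closes faster than 1.2 rad/s (value of joint lid below 0.1 rad and velocity of joint lid below -1.2 rad/s).
It fails at once if the lid is pinched: fingers press on its inner and outer faces at once, over 1.5 N on each (contact force between each of lid_c0, lid_c1 and the fingers above 1.5 N).
It fails at once if a bystander is lifted or pushed 25 mm away (distance of any of mallet, tin, stone, gouge from where it was at the start of the episode above 0.025 m).
It also fails if it takes over 45 s, if anything falls off the work surface, if the arm or the gripper's body presses on something with over 40 N, if the wrist force passes 120 N, or if a joint passes its speed limit or range.

## Robot

A 6-joint arm with a two-finger parallel gripper is mounted at the origin on the work surface. World frame = base frame: x ahead of the robot, y to its left, z up, the work surface at z = 0. Lengths are in m, angles in rad, forces in N, time in s.
With the tool pointing down it reaches from about 0.275 to 0.875 m from the base axis. Payload 12.5 kg.
Tool frame: the origin (TCP) lies at the very end of the fingers, on their centre line; the grasp point (between the pads) lies 19 mm behind it (ctrl.hold_point_z is the distance from the TCP to the grasp point, in m); z points along the fingers, y is the line along which they close (so a half turn about z gives the same grasp; the last joint's range is limited). The gripper opens to 85 mm and grips with 20 to 120 N. Pads are 22 mm wide; open, the fingers measure 114 mm over their backs; the gripper's body (76 mm by 85 mm) begins 54 mm behind the grasp point. The pads swing forward as they close: fully open they stand 13 mm farther back than shut.
Start: joints at [-1.192, 0.351, 1.652, -0, 1.139, -0.085], TCP at [0.246, -0.492, 0.231] pointing down, gripper open.
Joint ranges: [-2.75, 2.75], [-0.79, 2.1], [0.01, 2.65], [-1.57, 4.71], [0.07, 3.14], [-2.87, 2.87]. Speed limits (rad/s): [2.22, 2.22, 2.79, 3.14, 3.14, 3.14].

## Interface

Orientations are given as a unit quaternion [x, y, z, w].
In Python, from rig import ctrl, viewer gives the robot as it stands.
- The arm moves only by the tool arm_command, never from a script. Its argument "plan" is one flat list of numbers, 6 for each row, row after row: the shift along the tool's x, y, z in m, then the turn, a rotation vector about the tool's x, y, z in degrees. In form: [x, y, z, wx, wy, wz, x, y, z, wx, wy, wz, ...]. A call has exactly 5 rows; each row shifts and turns the commanded pose from where the row before left it, along the tool's axes as they then stand; what a row does not reach is not made up. A row lasts 1/8 s, in which the tool goes at most 62.5 mm and 10.7 degrees, less where a joint would pass 70% of its speed; a pose out of reach is approached as far as the arm can. A call is refused whole if a number of a shift passes 0.0625 or a number of a turn 10.7, either way. A call with a gripper value outside its range is refused whole. "grip" is the closure in counts, from 0 (fully open) to 255 (shut), set as the call begins (left out, the last holds). The fingers move at their own pace and stop on an object; "force" is the grip in N (left out, the last holds). Time passes only in rows, so rows that do not move let the fingers close, or fill a call up. It gives the time, the measured TCP pose, the force, the opening and the grip force at its end, in the units of the state.
- ctrl.sense(): the state, without advancing time (a new reading comes with each control period).
- viewer.snapshot(name): name is "scene" or "side" or "wrist"; returns a dict with "pixels" (420x560x3 uint8, red, green, blue), "depth" (420x560 float32, m along the optical axis (not along the pixel's ray), 0 where there is no reading), "fx", "fy", "cx", "cy" (pixels), "position" and "rotation" of the camera in the world; the wrist camera has in their place "hand_eye" (4x4, takes a point from camera to tool coordinates, whose origin is the TCP and whose axes are the flange's). Camera axes: x right, y down, z forward; pixel columns grow to the right and rows downward; lengths in m; the calibration is good to about 2 mm. The wrist camera is an equidistant fisheye: a pixel r from the principal point sees the ray r / f radians off the axis. A picture is of the moment at which its call begins: read the wrist's pose just before it.
- ctrl.sign_off(): hands the job in; it is judged then, once.
The state is a dict: "clock": time; "joint_pos": joint angles; "dq": joint speeds; "tau": joint torques, N m; "ee_pos": TCP position; "orientation": TCP orientation; "contact_force": force on the tool from outside, world axes, zero at the start; "wrist_torque": the same for the moment, N m; "gripper_width": opening from 0.0 (shut) to 1.0 (fully open); "finger_force": force on a finger pad.
Only numpy, scipy, OpenCV 4.12 (cv2) and the standard library are available. Lean on these libraries where they do the work, as an engineer would, in place of code of your own. Each camera call takes 0.05 s, during which the arm holds its last target. There are 200 camera calls.

## Working session

There is one attempt and no reset: what is moved stays moved. The work goes in short steps, Python scripts to look and compute and a tool call to move; the robot and the scene stay as the last step left them, time stands still between calls to the robot, and variables do not carry over. Pictures are saved under pics/ and viewed, at most 10 in all, crops included, and the job is handed in when it is done.

Besides the shell and the picture viewer there is one more tool, called after "Call:" in YAML: its name, and indented under it one key for each argument. arm_command: Moves the arm, as the interface text tells. Its arguments: {"type":"object","properties":{"plan":{"type":"array","items":{"type":"number"}},"grip":{"type":"number"},"force":{"type":"number"}},"required":["plan"]}

```bash
ls; mkdir -p pics; python3 - <<'E'
from rig import ctrl, viewer
import cv2, pickle
s=ctrl.sense();print(s)
for n in ("scene","side"):
    d=viewer.snapshot(n);pickle.dump(d,open(n+".pkl","wb"))
    cv2.imwrite(f"pics/{n}.png",d["pixels"][:,:,::-1])
    print(n,d["position"],d["rotation"],d["fx"],d["cx"],d["cy"])
E
```

```text
pics
{'clock': 0.0, 'joint_pos': array([-1.19160192e+00,  3.51270275e-01,  1.65244880e+00, -5.39140560e-06,
        1.13908014e+00, -8.45873758e-02]), 'dq': array([-1.28951142e-03,  1.00573719e-03, -1.61888177e-03,  3.93331461e-04,
        2.05309485e-04, -7.23622067e-05]), 'tau': array([-5.37058768e-04, -5.06104052e+01, -2.91408670e+01, -1.21145554e-04,
        4.51909131e-03, -2.42857851e-06]), 'ee_pos': array([ 0.24593566, -0.49157243,  0.23073038]), 'orientation': array([ 9.73233137e-01,  2.29819271e-01, -9.09656444e-05, -5.96388978e-04]), 'contact_force': array([ 0.4380877 , -0.47073848,  0.27851289]), 'wrist_torque': array([-0.00970661,  0.02578979, -0.02320218]), 'finger_force': 0.0, 'gripper_width': 1.0010946158149212}
scene [ 1.04518184 -0.39610277  1.12254867] [ 0.87842997  0.38392807 -0.11535415 -0.26010275] 531.3806412358341 275.15699594688795 206.65569356699092
side [-0.08849795  0.6729369   0.90205212] [-0.34491236  0.84671277 -0.3714416   0.16169133] 408.8588655648385 280.3444766623463 214.9330180902841
```

View pics/scene.png

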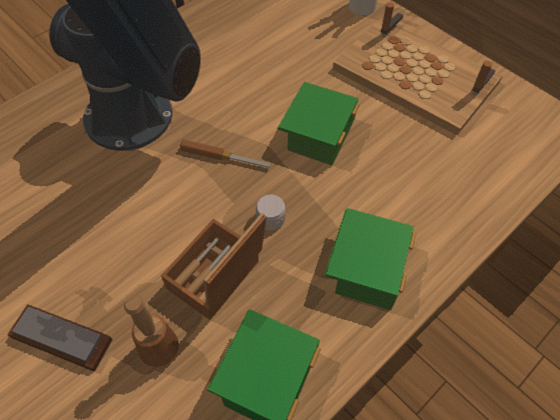

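View pics/side.png

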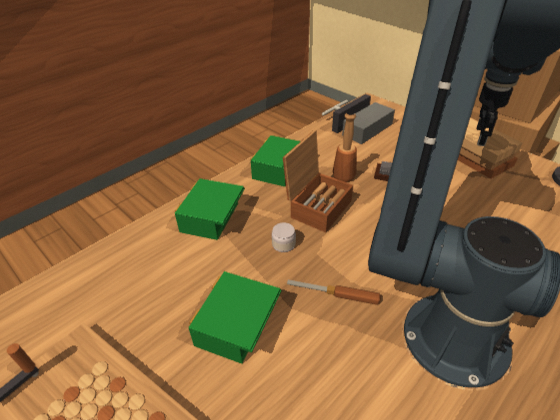

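The scene view shows the open brown case around (215,265) with its lid upright from (207,290) to (264,225), the tin at (270,210), the mallet at (150,330), the stone at (60,335) and the gouge at (225,155). The side view shows the lid at (303,165). Next I'll measure with depth.

```bash
cat >h.py <<'E'
import numpy as np, pickle, cv2
from scipy.spatial.transform import Rotation as R
def cloud(d):
    z=d["depth"];v,u=np.indices(z.shape)
    P=np.stack([(u-d["cx"])/d["fx"]*z,(v-d["cy"])/d["fy"]*z,z],-1)
    r=np.array(d["rotation"]);M=R.from_quat(r).as_matrix() if r.size==4 else r
    W=P@M.T+d["position"];W[z==0]=np.nan
    return W
E
python3 - <<'E'
from h import *
np.set_printoptions(precision=3,suppress=True)
W={n:cloud(pickle.load(open(n+".pkl","rb"))) for n in("scene","side")}
p=W["scene"]
for u,v in[(165,277),(213,222),(208,313),(264,218),(207,285),(265,240),(206,304),(270,200),(150,345),(134,300),(60,330),(225,155),(400,170)]: print("scene",u,v,p[v,u])
q=W["side"]
for u,v in[(287,157),(316,135),(317,170),(290,195),(322,227),(292,215),(352,183),(284,230),(349,118),(345,165)]: print("side",u,v,q[v,u])
# cluster bounding boxes above bench
a=np.concatenate([p.reshape(-1,3),q.reshape(-1,3)])
a=a[np.isfinite(a).all(1)]
im=np.full((600,800,3),255,np.uint8)  # top view 1mm.. x 0.1..0.9 up, y -0.6..0.2
b=a[(a[:,2]>.012)&(a[:,2]<.4)]
b=b[np.argsort(b[:,2])]
U=((.25-b[:,1])*800).astype(int);V=((.85-b[:,0])*800).astype(int)
ok=(U>=0)&(U<800)&(V>=0)&(V<600)
c=cv2.applyColorMap(np.clip(b[:,2]*900,0,255).astype(np.uint8)[:,None],cv2.COLORMAP_JET)[:,0]
im[V[ok],U[ok]]=c[ok]
cv2.imwrite("pics/top.png",im)
E
```

```text
scene 165 277 [ 0.51  -0.233  0.068]
scene 213 222 [ 0.473 -0.068  0.07 ]
scene 208 313 [ 0.628 -0.211  0.04 ]
scene 264 218 [ 0.62  -0.037  0.226]
scene 207 285 [ 0.648 -0.207  0.209]
scene 265 240 [0.562 0.012 0.005]
scene 206 304 [ 0.621 -0.207  0.071]
scene 270 200 [0.513 0.075 0.061]
scene 150 345 [ 0.635 -0.348  0.123]
scene 134 300 [ 0.474 -0.308 -0.   ]
scene 60 330 [ 0.443 -0.465  0.037]
scene 225 155 [0.311 0.099 0.027]
scene 400 170 [0.647 0.415 0.003]
side 287 157 [ 0.608 -0.039  0.226]
side 316 135 [ 0.644 -0.21   0.209]
side 317 170 [ 0.625 -0.201  0.086]
side 290 195 [ 0.593 -0.037  0.093]
side 322 227 [ 0.475 -0.057  0.019]
side 292 215 [ 0.584 -0.036  0.015]
side 352 183 [ 0.556 -0.318  0.002]
side 284 230 [0.522 0.063 0.06 ]
side 349 118 [ 0.599 -0.318  0.243]
side 345 165 [ 0.583 -0.301  0.075]
```

View pics/top.png

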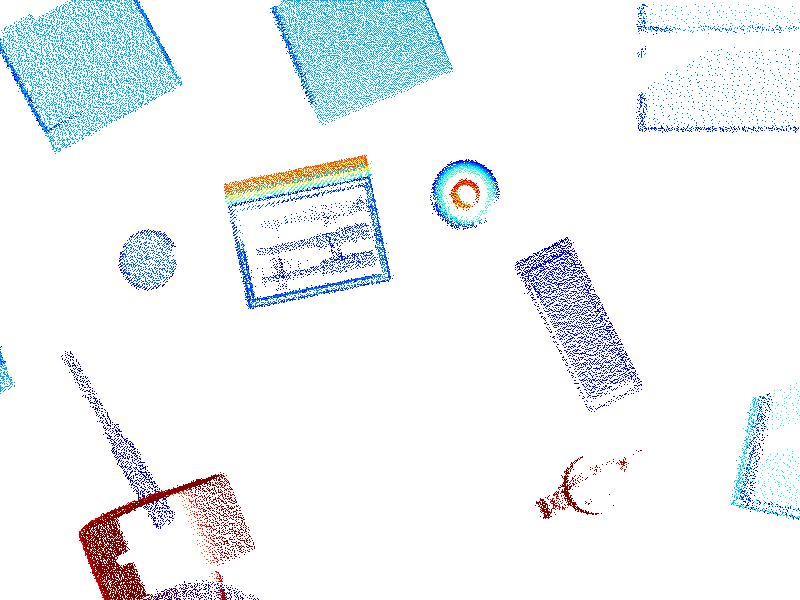

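```bash
python3 - <<'E'
from h import *
np.set_printoptions(precision=4,suppress=True)
a=np.concatenate([cloud(pickle.load(open(n+".pkl","rb"))).reshape(-1,3) for n in("scene","side")])
a=a[np.isfinite(a).all(1)]
m=(a[:,0]>.44)&(a[:,0]<.68)&(a[:,1]>-.26)&(a[:,1]<-.01)
b=a[m]
rim=b[(b[:,2]>.06)&(b[:,2]<.074)]
(c,s,ang)=cv2.minAreaRect(rim[:,:2].astype(np.float32)*1000);print("rim",c,s,ang,len(rim))
lid=b[b[:,2]>.095]
(c2,s2,ang2)=cv2.minAreaRect(lid[:,:2].astype(np.float32)*1000);print("lid",c2,s2,ang2)
# yaw by front rim edge & lid line
top=b[b[:,2]>.2]; v=np.linalg.svd(top[:,:2]-top[:,:2].mean(0))[2][0] if len(top)<3000 else np.linalg.eigh(np.cov(top[:,:2].T))[1][:,-1]
yaw=np.arctan2(-v[0],v[1]) if v[1]>0 else np.arctan2(v[0],-v[1]);print("yaw lid",yaw)
for yaw in (yaw,):
    ex=np.array([np.cos(yaw),np.sin(yaw)]);ey=np.array([-ex[1],ex[0]])
    X=rim[:,:2]@ex;Y=rim[:,:2]@ey
    print("rim x",np.percentile(X,[.5,2,98,99.5]),"y",np.percentile(Y,[.5,2,98,99.5]))
    X=lid[:,:2]@ex;Y=lid[:,:2]@ey
    print("lid y",np.percentile(Y,[.5,2,98,99.5]),"zmax",np.percentile(lid[:,2],[99,99.8]))
    for lo in np.arange(.1,.24,.02):
        k=(lid[:,2]>lo)&(lid[:,2]<lo+.02)
        print(lo,np.percentile(X[k],[2,20,50,80,98]),k.sum())
from rig import ctrl
print(R.from_quat(ctrl.sense()["orientation"]).as_matrix())
E
```

```text
rim (551.7503051757812, -136.8771514892578) (145.07797241210938, 185.9475555419922) 11.88632869720459 1383
lid (624.6871337890625, -123.02392578125) (29.43370819091797, 188.43307495117188) 11.312257766723633
yaw lid 0.2048179598953808
rim x [0.441  0.4419 0.5752 0.5842] y [-0.337  -0.3354 -0.1554 -0.1545]
lid y [-0.3358 -0.3352 -0.1572 -0.1555] zmax [0.2328 0.2344]
0.1 [0.5741 0.5762 0.5867 0.5886 0.5898] 370
0.12000000000000001 [0.5761 0.5784 0.5877 0.5906 0.5917] 386
0.14 [0.5783 0.5805 0.5907 0.5926 0.5937] 399
0.16000000000000003 [0.5804 0.5826 0.5918 0.5947 0.5958] 418
0.18000000000000002 [0.5827 0.5848 0.5955 0.5971 0.598 ] 439
0.2 [0.5847 0.587  0.5974 0.5991 0.6001] 462
0.22000000000000003 [0.5873 0.5903 0.5945 0.5986 0.6007] 832
[[ 0.8944  0.4473 -0.0003]
 [ 0.4473 -0.8944  0.0009]
 [ 0.0001 -0.001  -1.    ]]
```

```bash
cat >plan.py <<'E'
# python3 plan.py X Z alpha n [X Z alpha n ...] : case-frame waypoints (mm, mm, deg, rows) -> tool-frame rows
import sys; from h import *
from rig import ctrl
yaw=.2048; ex=np.array([np.cos(yaw),np.sin(yaw),0]);ey=np.array([-ex[1],ex[0],0]);ez=np.array([0,0,1.])
Yc=-.2455
def Rt(al):
    c,s=np.cos(al),np.sin(al)
    return R.from_matrix(np.stack([ey,c*ex+s*ez,s*ex-c*ez],1))
s=ctrl.sense();p=s["ee_pos"];q=R.from_quat(s["orientation"])
print("t",round(s["clock"],2),"case TCP",np.round([p@ex*1e3,p@ey*1e3,p[2]*1e3],1),"tilt err vs down",np.round((Rt(0).inv()*q).as_rotvec(degrees=True),1),"F",np.round(s["contact_force"],1),"q",np.round(s["joint_pos"],2))
A=list(map(float,sys.argv[1:]));out=[]
while A:
    X,Z,al,n,*A=A;n=int(n)
    P=X/1e3*ex+Yc*ey+Z/1e3*ez;Q=Rt(np.radians(al))
    for i in range(n):
        f=1/(n-i);d=q.inv().apply((P-p)*f);w=(q.inv()*Q).as_rotvec()*f
        r=np.r_[np.round(d,3),np.round(np.degrees(w),1)];out.append(r)
        p=p+q.apply(r[:3]);q=q*R.from_rotvec(r[3:],degrees=True)
for i in range(0,len(out),5): print(", ".join(" ".join(f"{x:g}," for x in r)[:-1] for r in out[i:i+5]))
E
python3 plan.py 430 360 5 8 547 312 30 7
```

```text
t 0.1 case TCP [ 140.8 -531.4  230.8] tilt err vs down [ 0.   0.  75.2] F [ 0.8 -0.5  0.3] q [-1.19  0.35  1.65  0.    1.14 -0.08]
0.044, -0.025, -0.016, -0.5, 0.4, -9.4, 0.048, -0.018, -0.016, -0.5, 0.4, -9.4, 0.05, -0.009, -0.016, -0.5, 0.4, -9.4, 0.051, -0.001, -0.015, -0.6, 0.4, -9.4, 0.051, 0.007, -0.015, -0.5, 0.4, -9.4
0.049, 0.016, -0.015, -0.6, 0.4, -9.4, 0.045, 0.024, -0.014, -0.5, 0.4, -9.4, 0.041, 0.031, -0.014, -0.6, 0.4, -9.3, 0, 0.016, 0.008, -3.6, -0, -0, 0, 0.015, 0.009, -3.6, -0, -0
0, 0.015, 0.01, -3.6, -0, -0, 0, 0.014, 0.011, -3.5, -0, -0, 0, 0.014, 0.012, -3.6, -0, -0, 0, 0.012, 0.014, -3.5, -0, -0, 0, 0.012, 0.014, -3.6, -0, -0
```

Call:
arm_command:
  plan: [0.044,-0.025,-0.016,-0.5,0.4,-9.4,0.048,-0.018,-0.016,-0.5,0.4,-9.4,0.05,-0.009,-0.016,-0.5,0.4,-9.4,0.051,-0.001,-0.015,-0.6,0.4,-9.4,0.051,0.007,-0.015,-0.5,0.4,-9.4]
  grip: 0

```text
clock: 0.72
ee_pos: [0.3872, -0.2781, 0.3118]
orientation: [0.799, 0.601, 0.022, 0.017]
contact_force: [1.1, -0.6, -0.4]
gripper_width: 0.997
finger_force: 0.0
```

Call:
arm_command:
  plan: [0.049,0.016,-0.015,-0.6,0.4,-9.4,0.045,0.024,-0.014,-0.5,0.4,-9.4,0.041,0.031,-0.014,-0.6,0.4,-9.3,0,0.016,0.008,-3.6,0,0,0,0.015,0.009,-3.6,0,0]

```text
clock: 1.35
ee_pos: [0.5041, -0.1459, 0.3472]
orientation: [0.627, 0.772, 0.083, 0.068]
contact_force: [0.5, 0.5, -1.2]
gripper_width: 0.998
finger_force: 0.0
```

Call:
arm_command:
  plan: [0,0.015,0.01,-3.6,0,0,0,0.014,0.011,-3.5,0,0,0,0.014,0.012,-3.6,0,0,0,0.012,0.014,-3.5,0,0,0,0.012,0.014,-3.6,0,0]

```text
clock: 1.98
ee_pos: [0.5859, -0.1296, 0.3114]
orientation: [0.61, 0.749, 0.201, 0.164]
contact_force: [0.5, 0.1, 0.9]
gripper_width: 1.0
finger_force: 0.0
```

```bash
python3 plan.py 612 197 30 10
```

```text
t 1.98 case TCP [ 547.3 -246.   311.4] tilt err vs down [-30.1  -0.    0. ] F [0.5 0.1 0.9] q [-0.43  0.18  1.76  0.42  0.81 -0.87]
0, -0, 0.013, 0, 0, -0, 0, -0, 0.013, 0, 0, -0, 0, -0, 0.013, 0, 0, -0, 0, -0, 0.013, 0, 0, -0, 0, -0, 0.013, 0, 0, -0
0, -0, 0.013, 0, 0, -0, 0, -0, 0.013, 0, 0, -0, 0, -0, 0.013, 0, 0, -0, 0, -0.001, 0.014, 0.1, 0, -0, 0.001, -0, 0.013, 0, 0, -0
```

Call:
arm_command:
  plan: [0,0,0.013,0,0,0,0,0,0.013,0,0,0,0,0,0.013,0,0,0,0,0,0.013,0,0,0,0,0,0.013,0,0,0]

```text
clock: 2.6
ee_pos: [0.6179, -0.123, 0.2549]
orientation: [0.61, 0.749, 0.201, 0.164]
contact_force: [-0.2, -0.1, 0.1]
gripper_width: 1.0
finger_force: 0.0
```

```bash
cat >snap.py <<'E'
import sys; from h import *
from rig import viewer
a,b=[viewer.snapshot(n)["pixels"][:,:,::-1] for n in("scene","side")]
a=cv2.resize(a[110:330,120:340],(400,400));b=cv2.resize(b[80:280,230:430],(400,400))
cv2.imwrite(sys.argv[1],np.hstack([a,b]))
E
python3 snap.py pics/s1.png
```

```text
(no output)
```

View pics/s1.png

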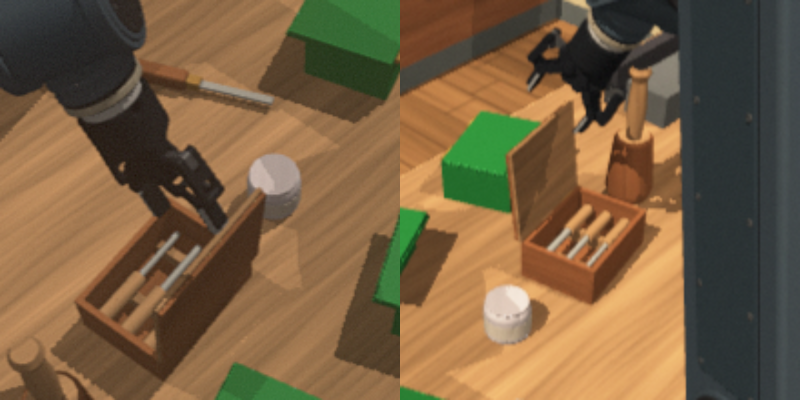

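The left half shows the fingers around (150,205) and (215,225), with the lid's top edge running (160,305)–(265,195). The right half shows one finger behind the lid top (535,80) and one in front of it (590,120). I'll project the expected fingertips to confirm they straddle the lid.

```bash
python3 - <<'E'
from h import *
from rig import ctrl
s=ctrl.sense();p=s["ee_pos"];M=R.from_quat(s["orientation"]).as_matrix()
for n,(u0,v0,k,o) in {"scene":(120,110,400/220,0),"side":(230,80,2,400)}.items():
    d=pickle.load(open(n+".pkl","rb"));C=R.from_quat(d["rotation"]).as_matrix()
    for nm,t in (("back",[0,.0425,-.013]),("front",[0,-.0425,-.013])):
        w=p+M@np.array(t);c=C.T@(w-d["position"]);u=d["fx"]*c[0]/c[2]+d["cx"];v=d["fy"]*c[1]/c[2]+d["cy"]
        print(n,nm,w.round(3),round((u-u0)*k+o),round((v-v0)*k))
E
```

```text
scene back [ 0.647 -0.117  0.287] 220 228
scene front [ 0.575 -0.132  0.244] 167 213
side back [ 0.647 -0.117  0.287] 531 88
side front [ 0.575 -0.132  0.244] 573 127
```

Call:
arm_command:
  plan: [0,0,0.013,0,0,0,0,0,0.013,0,0,0,0,0,0.013,0,0,0,0,0,0.013,0,0,0,0,0,0.013,0,0,0]

```text
clock: 3.32
ee_pos: [0.6497, -0.1164, 0.1985]
orientation: [0.61, 0.749, 0.201, 0.164]
contact_force: [-1.2, -0.0, -0.6]
gripper_width: 0.998
finger_force: 0.0
```

```bash
python3 - <<'E'
import numpy as np
a=np.radians(30);y=np.array([np.cos(a),np.sin(a)])*1e3;z=np.array([np.sin(a),-np.cos(a)])*1e3
for th in (1.677,1.5,1.4,1.3,1.2,1.1,1.0,.8,.6,.4,.2,.1,0):
    E=np.array([.5705-.16*np.cos(th),.0705+.16*np.sin(th)]);O=E+.012*np.array([np.sin(th),np.cos(th)])
    # TCP for back finger on outer corner (depth 38) / front finger on inner corner (depth 28)
    print(th,"push",(O*1e3-42.5*y/1e3+38*z/1e3).round(),"hold",(E*1e3+42.5*y/1e3+28*z/1e3).round())
E
python3 plan.py 560 195 30 5
```

```text
1.677 push [582. 174.] hold [638. 227.]
1.5 push [553. 177.] hold [610. 227.]
1.4 push [537. 176.] hold [594. 225.]
1.3 push [521. 174.] hold [579. 222.]
1.2 push [506. 170.] hold [563. 217.]
1.1 push [491. 164.] hold [549. 210.]
1.0 push [476. 157.] hold [535. 202.]
0.8 push [450. 139.] hold [510. 182.]
0.6 push [427. 117.] hold [489. 158.]
0.4 push [410.  90.] hold [474. 130.]
0.2 push [398.  60.] hold [464.  99.]
0.1 push [395.  44.] hold [462.  83.]
0 push [393.  28.] hold [461.  68.]
t 3.33 case TCP [ 612.5 -246.1  198.5] tilt err vs down [-30.  -0.   0.] F [-1.2 -0.  -0.6] q [-0.36  0.41  1.75  0.5   0.59 -0.93]
0, -0.009, -0.005, 0, 0, -0, 0, -0.01, -0.005, 0, 0, -0, 0, -0.009, -0.004, 0, 0, -0, 0, -0.01, -0.005, 0, 0, -0, 0.001, -0.009, -0.004, 0, 0, -0
```

```bash
cat >kin.py <<'E'
from h import *
from scipy.optimize import least_squares
from plan import Rt,ex,ey,ez,Yc
D=[([-1.19160,.35127,1.65245],[.24594,-.49157,.23073],[.9732331,.2298193,-.00009,-.000596]),
([-.43,.18,1.76],[.5859,-.1296,.3114],[.61,.749,.201,.164]),
([-.36,.41,1.75],[.6497,-.1164,.1985],[.61,.749,.201,.164])]
def err(x):
    l1,l2,h,L,o,b,r0=x;e=[]
    for q,p,w in D:
        W=np.array(p)-L*R.from_quat(w).as_matrix()[:,2];c,s=np.cos(q[0]),np.sin(q[0])
        e+=[c*W[0]+s*W[1]-(r0+l1*np.sin(q[1])+l2*np.sin(q[1]+q[2]+b)),-s*W[0]+c*W[1]-o,W[2]-(h+l1*np.cos(q[1])+l2*np.cos(q[1]+q[2]+b))]
    return e
f=least_squares(lambda x:np.r_[err(x),.01*(x[5]),.01*x[6]],[.5,.5,.2,.3,.05,0,0])
print(f.x.round(3),np.abs(err(f.x)).max())
l1,l2,h,L,o,b,r0=f.x
def q23(X,Z,al):
    P=X/1e3*ex+Yc*ey+Z/1e3*ez;M=Rt(np.radians(al)).as_matrix();W=P-L*M[:,2]
    r=np.sqrt(W[0]**2+W[1]**2-o*o)-r0;z=W[2]-h;j1=np.arctan2(W[1],W[0])-np.arcsin(o/np.hypot(W[0],W[1]))
    d=np.hypot(r,z);k=(d*d-l1*l1-l2*l2)/(2*l1*l2);g=np.arccos(k)
    q2=np.arctan2(r,z)-np.arctan2(l2*np.sin(g),l1+l2*np.cos(g))
    t=q2+g;fw=np.array([np.sin(t)*np.cos(j1),np.sin(t)*np.sin(j1),np.cos(t)])
    return np.round([j1,q2,g-b,np.arccos(fw@M[:,2])],2)
for c in [(612,198,30),(535,202,30),(489,158,30),(461,68,30),(461,68,20),(461,68,15),(450,75,40)]: print(c,q23(*c))
E
python3 kin.py
```

```text
t 3.33 case TCP [ 612.5 -246.1  198.5] tilt err vs down [-30.  -0.   0.] F [-1.2 -0.  -0.6] q [-0.36  0.41  1.75  0.5   0.59 -0.93]
[0.49  0.433 0.248 0.266 0.048 0.079 0.001] 0.0011798695191588618
(612, 198, 30) [-0.36  0.41  1.75  0.52]
(535, 202, 30) [-0.44  0.29  1.92  0.52]
(489, 158, 30) [-0.51  0.3   2.05  0.45]
(461, 68, 30) [-0.55  0.46  2.15  0.36]
(461, 68, 20) [-0.49  0.45  2.06  0.35]
(461, 68, 15) [-0.46  0.46  2.01  0.41]
(450, 75, 40) [-0.65  0.46  2.25  0.53]
```

Call:
arm_command:
  plan: [0,-0.009,-0.005,0,0,0,0,-0.01,-0.005,0,0,0,0,-0.009,-0.004,0,0,0,0,-0.01,-0.005,0,0,0,0.001,-0.009,-0.004,0,0,0]

```text
clock: 3.95
ee_pos: [0.5976, -0.1266, 0.1964]
orientation: [0.61, 0.749, 0.201, 0.164]
contact_force: [2.1, -1.4, 6.6]
gripper_width: 1.002
finger_force: 3.7
```

```bash
python3 plan.py 528 185 30 5
```

```text
t 3.95 case TCP [ 559.4 -245.5  196.4] tilt err vs down [-30.1  -0.1   0. ] F [ 2.1 -1.4  6.6] q [-0.41  0.34  1.87  0.57  0.57 -1.04]
-0, -0.007, -0.001, 0, 0, -0, -0, -0.006, -0.001, 0, 0, -0, -0, -0.007, -0.001, 0, 0, -0, -0, -0.006, -0.001, 0.1, 0, -0, -0, -0.007, -0.002, 0, 0.1, -0
```

Call:
arm_command:
  plan: [0,-0.007,-0.001,0,0,0,0,-0.006,-0.001,0,0,0,0,-0.007,-0.001,0,0,0,0,-0.006,-0.001,0,0,0,0,-0.007,-0.002,0,0,0]

```text
clock: 4.58
ee_pos: [0.5735, -0.1326, 0.1951]
orientation: [0.607, 0.748, 0.206, 0.172]
contact_force: [-9.0, 25.7, 70.8]
gripper_width: 1.001
finger_force: 35.3
```

```bash
python3 plan.py 502 178 30 5; python3 snap.py pics/s2.png
```

```text
t 4.58 case TCP [ 534.5 -246.5  195.1] tilt err vs down [-31.1  -0.4  -0.2] F [-9.  25.7 70.8] q [-0.45  0.3   1.93  0.64  0.55 -1.14]
0, -0.007, -0, 0.2, 0.1, 0.1, 0, -0.007, -0.001, 0.2, 0.1, 0, 0, -0.008, -0, 0.2, 0.1, 0.1, 0.001, -0.007, -0, 0.3, 0, 0, 0, -0.008, -0.001, 0.2, 0.1, 0.1
```

View pics/s2.png

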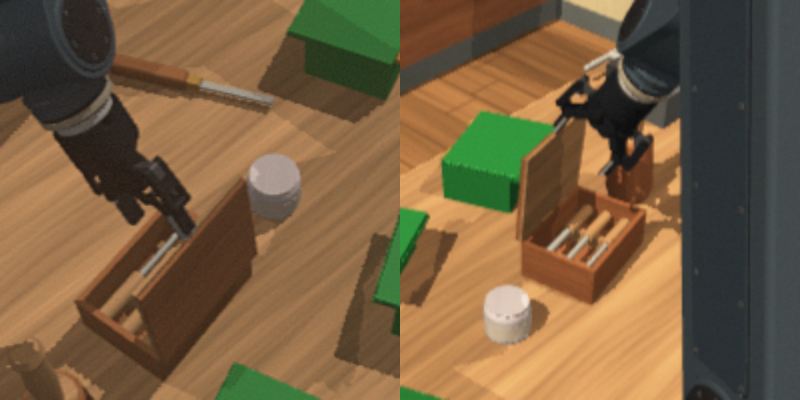

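The picture shows the lid almost upright, with the back finger pressing on its top edge at (565,125): I was pushing too much downward (70 N). I'll lift off and reduce the tilt.

```bash
python3 plan.py 545 222 15 5; python3 - <<'E'
import numpy as np
from scipy.optimize import brentq
for al in (0,10,15,20):
  a=np.radians(al);y=np.array([np.cos(a),np.sin(a)]);z=np.array([np.sin(a),-np.cos(a)])
  E=lambda t:np.array([.5705-.16*np.cos(t),.0705+.16*np.sin(t)])
  for g in (42.5,32):
    for dep in (30,40):
      th=1.15;O=E(th)+.012*np.array([np.sin(th),np.cos(th)]);T=O-g/1e3*y+dep/1e3*z
      f=lambda t:(E(t)-T)@y+g/1e3
      try: t=brentq(f,.05,1.1);print(al,g,dep,"TCP",(T*1e3).round(),"catch",round(t,2),"depth of edge",(-(E(t)-T)@z*1e3).round())
      except Exception as e: print(al,g,dep,"none")
E
```

```text
t 4.67 case TCP [ 534.1 -246.4  195.2] tilt err vs down [-31.1  -0.4  -0.2] F [-8.1 23.2 65.4] q [-0.45  0.3   1.93  0.64  0.55 -1.14]
0, 0.005, -0.003, 3.2, 0.1, 0, 0, 0.004, -0.004, 3.2, 0.1, 0.1, 0, 0.004, -0.004, 3.2, 0.1, 0, 0, 0.004, -0.004, 3.3, 0.1, 0.1, 0.001, 0.004, -0.005, 3.2, 0, 0
0 42.5 30 TCP [474. 191.] catch 0.51 depth of edge -42.0
0 42.5 40 TCP [474. 181.] catch 0.51 depth of edge -32.0
0 32 30 TCP [484. 191.] catch 0.74 depth of edge -13.0
0 32 40 TCP [484. 181.] catch 0.74 depth of edge -3.0
10 42.5 30 TCP [479. 185.] catch 0.62 depth of edge -14.0
10 42.5 40 TCP [481. 175.] catch 0.62 depth of edge -4.0
10 32 30 TCP [490. 186.] catch 0.79 depth of edge 3.0
10 32 40 TCP [492. 176.] catch 0.79 depth of edge 13.0
15 42.5 30 TCP [483. 181.] catch 0.65 depth of edge -4.0
15 42.5 40 TCP [485. 172.] catch 0.65 depth of edge 6.0
15 32 30 TCP [493. 184.] catch 0.8 depth of edge 10.0
15 32 40 TCP [496. 175.] catch 0.8 depth of edge 20.0
20 42.5 30 TCP [486. 179.] catch 0.67 depth of edge 5.0
20 42.5 40 TCP [490. 169.] catch 0.67 depth of edge 15.0
20 32 30 TCP [496. 182.] catch 0.81 depth of edge 16.0
20 32 40 TCP [500. 173.] catch 0.81 depth of edge 26.0
```

Call:
arm_command:
  plan: [0,0.012,-0.012,0,0,0,0,0.006,-0.008,3,0,0,0,0.003,-0.005,6,0,0,0,0,0,6,0,0,0,0,0,6,0,0]

```text
clock: 5.3
ee_pos: [0.5726, -0.1315, 0.217]
orientation: [0.629, 0.773, 0.06, 0.049]
contact_force: [-0.9, 0.0, 0.3]
gripper_width: 1.003
finger_force: 0.0
```

```bash
cat >lid.py <<'E'
from plan import *
from rig import viewer
# lid angle from both cameras' points on the board strips away from the hand
B=[]
for n in("scene","side"):
    w=cloud(viewer.snapshot(n)).reshape(-1,3);w=w[np.isfinite(w).all(1)]
    X,Y,Z=w@ex,w@ey-Yc,w[:,2]
    for sgn,lo,hi in((-1,-.088,-.062),(1,.062,.088)):
        k=(Y>lo)&(Y<hi)&(Z>.09)&(X>.38)&(X<.64);x,z=X[k]-.5705,Z[k]-.0705
        t=np.arctan2(z,-x);r=np.hypot(x,z);t=t[(r>.05)&(r<.165)]
        print(n,sgn,len(t),np.percentile(t,[10,50,90]).round(3) if len(t)>5 else None)
E
python3 lid.py
```

```text
t 5.3 case TCP [ 533.8 -245.2  217. ] tilt err vs down [-8.9 -0.1  0. ] F [-0.9  0.   0.3] q [-0.34  0.37  1.67  0.1   0.97 -0.59]
scene -1 401 [1.541 1.608 1.702]
scene 1 336 [1.543 1.609 1.711]
side -1 108 [1.497 1.507 1.534]
side 1 178 [1.506 1.52  1.583]
```

```bash
python3 plan.py 548 217 9 2 548 193 9 3 508 191 9 5
```

```text
t 5.4 case TCP [ 535.1 -245.1  216.9] tilt err vs down [-9.  -0.  -0.1] F [-0.3 -0.  -0.1] q [-0.34  0.37  1.67  0.1   0.97 -0.6 ]
-0, 0.006, 0.001, 0, 0, 0, -0, 0.007, 0.001, 0, 0, 0.1, -0, -0.001, 0.008, 0, 0, -0, -0, -0.001, 0.008, 0, 0, -0, -0, -0.002, 0.008, 0, 0, -0
-0, -0.008, -0.001, 0, 0, -0, -0, -0.008, -0.001, 0, 0, -0, -0, -0.008, -0.001, 0, 0, -0, -0, -0.008, -0.001, 0, 0, -0, -0, -0.008, -0.001, 0, 0, -0
```

Call:
arm_command:
  plan: [0,0.006,0.001,0,0,0,0,0.007,0.001,0,0,0,0,-0.001,0.008,0,0,0,0,-0.001,0.008,0,0,0,0,-0.002,0.008,0,0,0]

```text
clock: 6.02
ee_pos: [0.5853, -0.1287, 0.1915]
orientation: [0.629, 0.773, 0.061, 0.05]
contact_force: [0.2, 0.8, 0.1]
gripper_width: 1.0
finger_force: 0.0
```

Call:
arm_command:
  plan: [0,-0.008,-0.001,0,0,0,0,-0.008,-0.001,0,0,0,0,-0.008,-0.001,0,0,0,0,-0.008,-0.001,0,0,0,0,-0.008,-0.001,0,0,0]

```text
clock: 6.65
ee_pos: [0.5456, -0.1371, 0.1911]
orientation: [0.629, 0.773, 0.061, 0.05]
contact_force: [0.2, 0.3, 1.0]
gripper_width: 0.999
finger_force: 0.2
```

```bash
python3 lid.py
```

```text
t 6.65 case TCP [ 506.3 -245.2  191.1] tilt err vs down [-9. -0.  0.] F [0.2 0.3 1. ] q [-0.37  0.36  1.76  0.11  0.89 -0.64]
scene -1 529 [1.359 1.415 1.516]
scene 1 432 [1.358 1.418 1.519]
side -1 50 [1.29  1.3   1.307]
side 1 144 [1.299 1.319 1.396]
```

```bash
python3 plan.py 516 192 9 1 534 180 30 4 508 171 30 5
```

```text
t 6.75 case TCP [ 506.2 -245.1  191.1] tilt err vs down [-9. -0.  0.] F [-0.6  0.4 -0.6] q [-0.37  0.36  1.76  0.11  0.89 -0.64]
-0, 0.01, 0.001, 0, 0, -0, -0, 0.004, 0.004, -5.2, 0, -0, -0, 0.004, 0.004, -5.3, 0, -0, -0, 0.003, 0.004, -5.2, 0, -0, -0, 0.003, 0.004, -5.3, 0, -0
-0, -0.005, -0.001, 0, 0, -0, -0, -0.006, -0.001, 0, 0, -0, -0, -0.005, -0.001, 0, 0, -0, -0, -0.006, -0.001, 0, 0, -0, -0, -0.005, -0.001, 0, 0, -0
```

Call:
arm_command:
  plan: [0,0.01,0.001,0,0,0,0,0.004,0.004,-5.2,0,0,0,0.004,0.004,-5.3,0,0,0,0.003,0.004,-5.2,0,0,0,0.003,0.004,-5.3,0,0]

```text
clock: 7.38
ee_pos: [0.5746, -0.1313, 0.1804]
orientation: [0.609, 0.749, 0.202, 0.165]
contact_force: [0.3, 0.1, 0.0]
gripper_width: 1.003
finger_force: 0.0
```

Call:
arm_command:
  plan: [0,-0.005,-0.001,0,0,0,0,-0.006,-0.001,0,0,0,0,-0.005,-0.001,0,0,0,0,-0.006,-0.001,0,0,0,0,-0.005,-0.001,0,0,0]

```text
clock: 8.0
ee_pos: [0.548, -0.1365, 0.171]
orientation: [0.61, 0.749, 0.201, 0.164]
contact_force: [0.7, 0.9, 0.4]
gripper_width: 1.0
finger_force: 0.1
```

```bash
python3 lid.py; python3 plan.py 488 162 30 5
```

```text
t 8.0 case TCP [ 508.8 -245.1  171. ] tilt err vs down [-30.  -0.   0.] F [0.7 0.9 0.4] q [-0.48  0.31  1.99  0.69  0.52 -1.23]
scene -1 569 [1.271 1.333 1.43 ]
scene 1 477 [1.273 1.334 1.443]
side -1 27 [1.205 1.212 1.22 ]
side 1 114 [1.211 1.23  1.3  ]
t 8.1 case TCP [ 508.6 -245.1  170.9] tilt err vs down [-30.  -0.   0.] F [ 0.2 -0.7 -0. ] q [-0.48  0.31  1.99  0.69  0.52 -1.23]
-0, -0.004, -0.001, 0, 0, -0, -0, -0.005, -0, 0, 0, -0, -0, -0.004, -0.001, 0, 0, -0, -0, -0.005, -0, 0, 0, -0, -0, -0.004, -0.001, 0, 0, -0
```

Call:
arm_command:
  plan: [0,-0.004,-0.001,0,0,0,0,-0.005,0,0,0,0,0,-0.004,-0.001,0,0,0,0,0,0,0,0,0,0,0,0,0,0,0]

```text
clock: 8.72
ee_pos: [0.5364, -0.139, 0.1664]
orientation: [0.61, 0.749, 0.201, 0.164]
contact_force: [-0.4, -0.1, -0.1]
gripper_width: 0.998
finger_force: 0.0
```

```bash
python3 lid.py
```

```text
t 8.72 case TCP [ 496.9 -245.2  166.4] tilt err vs down [-30.  -0.   0.] F [-0.4 -0.1 -0.1] q [-0.49  0.3   2.02  0.71  0.51 -1.27]
scene -1 648 [1.093 1.14  1.24 ]
scene 1 536 [1.097 1.145 1.247]
side -1 0 None
side 1 62 [1.009 1.044 1.096]
```

Call:
arm_command:
  plan: [0,0,0,0,0,0,0,0,0,0,0,0,0,0,0,0,0,0,0,0,0,0,0,0,0,0,0,0,0,0]

```text
clock: 9.45
ee_pos: [0.5362, -0.1389, 0.1662]
orientation: [0.61, 0.749, 0.201, 0.164]
contact_force: [-0.3, -0.1, -0.9]
gripper_width: 1.001
finger_force: 0.6
```

```bash
python3 lid.py;python3 snap.py pics/s3.png
```

```text
t 9.45 case TCP [ 496.7 -245.1  166.2] tilt err vs down [-30.  -0.   0.] F [-0.3 -0.1 -0.9] q [-0.49  0.3   2.02  0.71  0.51 -1.27]
scene -1 689 [0.738 0.785 0.878]
scene 1 568 [0.742 0.788 0.893]
side -1 51 [0.757 0.786 0.868]
side 1 154 [0.683 0.748 0.836]
```

View pics/s3.png

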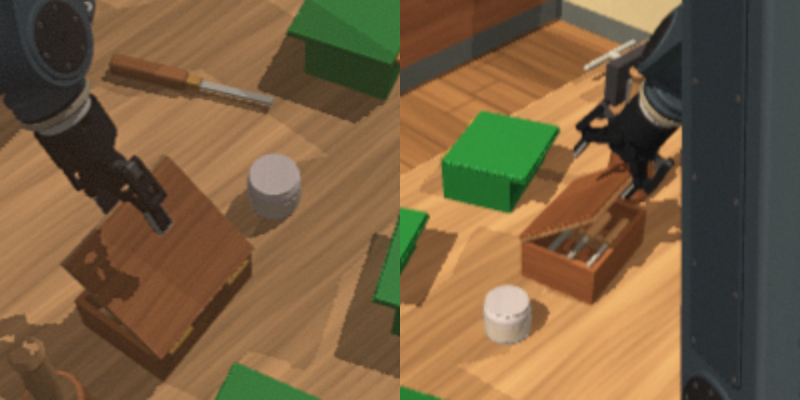

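The picture shows the lid at about 0.68 rad, resting on the front finger near (635,190) in the side half, with the back finger clear above it. I'll lower it now.

```bash
python3 plan.py 489 158 30 3 474 130 30 5 468 114 30 4 464 99 30 4 462 83 30 4
```

```text
t 9.65 case TCP [ 496.7 -245.1  166.2] tilt err vs down [-30.  -0.   0.] F [-0.9 -0.7 -0.8] q [-0.49  0.3   2.02  0.71  0.51 -1.27]
-0, -0.004, 0.001, 0, 0, -0, -0, -0.003, 0.001, 0, 0, -0, -0, -0.004, 0.001, 0, 0, -0, -0, -0.005, 0.003, 0, 0, -0, -0, -0.005, 0.003, 0, 0, -0
-0, -0.006, 0.004, 0, 0, -0, -0, -0.005, 0.003, 0, 0, -0, -0, -0.006, 0.004, 0, 0, -0, -0, -0.003, 0.003, 0, 0, -0, -0, -0.003, 0.003, 0, 0, -0
-0, -0.004, 0.002, 0, 0, -0, -0, -0.003, 0.003, 0, 0, -0, -0, -0.003, 0.003, 0, 0, -0, -0, -0.003, 0.003, 0, 0, -0, -0, -0.002, 0.002, 0, 0, -0
-0, -0.003, 0.003, 0, 0, -0, -0, -0.002, 0.003, 0, 0, -0, -0, -0.003, 0.003, 0, 0, -0, -0, -0.002, 0.003, 0, 0, -0, -0, -0.003, 0.004, 0, 0, -0
```

Call:
arm_command:
  plan: [0,-0.004,0.001,0,0,0,0,-0.003,0.001,0,0,0,0,-0.004,0.001,0,0,0,0,-0.005,0.003,0,0,0,0,-0.005,0.003,0,0,0]

```text
clock: 10.28
ee_pos: [0.5225, -0.1418, 0.1475]
orientation: [0.61, 0.749, 0.201, 0.164]
contact_force: [-2.8, -1.7, 0.7]
gripper_width: 1.002
finger_force: 1.1
```

Call:
arm_command:
  plan: [0,-0.006,0.004,0,0,0,0,-0.005,0.003,0,0,0,0,-0.006,0.004,0,0,0,0,-0.003,0.003,0,0,0,0,-0.003,0.003,0,0,0]

```text
clock: 10.9
ee_pos: [0.5113, -0.1441, 0.1213]
orientation: [0.61, 0.749, 0.201, 0.163]
contact_force: [-7.1, -2.5, 1.2]
gripper_width: 1.001
finger_force: 2.7
```

```bash
python3 lid.py; python3 plan.py 468 114 30 2 464 99 30 4 462 83 30 4
```

```text
t 10.9 case TCP [ 471.3 -245.1  121.3] tilt err vs down [-30.  -0.   0.] F [-7.1 -2.5  1.2] q [-0.53  0.36  2.1   0.91  0.44 -1.53]
scene -1 641 [0.408 0.454 0.554]
scene 1 536 [0.409 0.454 0.56 ]
side -1 77 [0.43  0.473 0.532]
side 1 205 [0.353 0.423 0.514]
t 11.0 case TCP [ 471.2 -245.1  121. ] tilt err vs down [-30.  -0.   0.] F [-6.4 -3.  -0.1] q [-0.53  0.36  2.1   0.91  0.44 -1.53]
-0, -0.003, 0.002, -0, 0, -0, -0, -0.003, 0.003, -0, 0, -0, -0, -0.003, 0.003, -0, 0, -0, -0, -0.003, 0.003, -0, 0, -0, -0, -0.003, 0.002, -0, 0, -0
-0, -0.002, 0.003, -0, 0, -0, -0, -0.002, 0.003, -0, 0, -0, -0, -0.003, 0.003, -0, 0, -0, -0, -0.002, 0.003, -0, 0, -0, -0, -0.003, 0.003, -0, 0, -0
```

Call:
arm_command:
  plan: [0,-0.004,0.002,0,0,0,0,-0.003,0.003,0,0,0,0,-0.003,0.003,0,0,0,0,-0.003,0.003,0,0,0,0,-0.003,0.002,0,0,0]

```text
clock: 11.62
ee_pos: [0.5045, -0.1455, 0.1022]
orientation: [0.61, 0.749, 0.201, 0.164]
contact_force: [-0.4, -0.8, -0.7]
gripper_width: 1.002
finger_force: 0.5
```

Call:
arm_command:
  plan: [0,-0.002,0.003,0,0,0,0,-0.002,0.003,0,0,0,0,-0.003,0.003,0,0,0,0,-0.002,0.003,0,0,0,0,-0.003,0.003,0,0,0]

```text
clock: 12.25
ee_pos: [0.5019, -0.1462, 0.0834]
orientation: [0.61, 0.749, 0.201, 0.164]
contact_force: [-0.5, 0.8, -1.9]
gripper_width: 0.998
finger_force: 0.5
```

```bash
python3 lid.py; python3 plan.py 461 68 30 5 458 65 30 5;python3 snap.py pics/s4.png
```

```text
t 12.25 case TCP [ 461.7 -245.2   83.4] tilt err vs down [-30.  -0.   0.] F [-0.5  0.8 -1.9] q [-0.55  0.43  2.14  1.12  0.39 -1.77]
scene -1 295 [0.149 0.181 0.268]
scene 1 264 [0.148 0.182 0.256]
side -1 2 None
side 1 57 [0.136 0.152 0.186]
t 12.35 case TCP [ 461.4 -245.1   83.1] tilt err vs down [-30.  -0.   0.] F [-0.9 -0.2 -1.3] q [-0.55  0.43  2.14  1.12  0.39 -1.77]
-0, -0.002, 0.003, 0, 0, -0, -0, -0.001, 0.002, 0, 0, -0, -0, -0.002, 0.003, 0, 0, -0, -0, -0.001, 0.002, 0, 0, -0, -0, -0.002, 0.003, 0, 0, -0
-0, -0.001, 0, 0, 0, -0, -0, -0.001, 0, 0, 0, -0, -0, -0.001, 0, 0, 0, -0, -0, -0.001, 0, 0, 0, -0, -0, -0, 0.001, 0, 0, -0
```

View pics/s4.png

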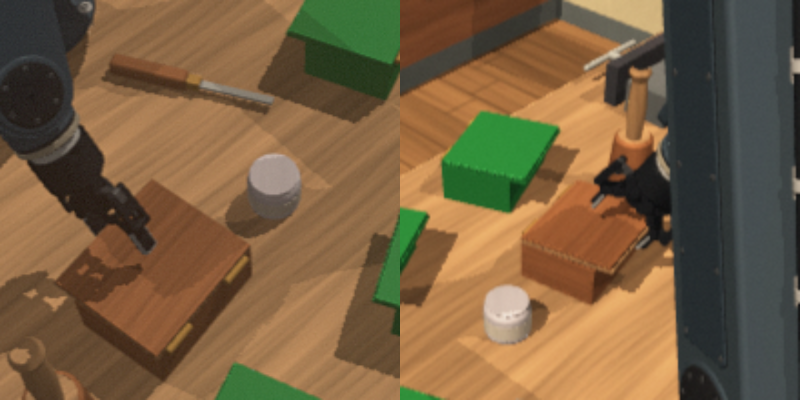

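The lid is at about 0.1 rad, held by the lower finger under its front edge (645,240), with the upper finger (600,195) clear above it. Next is the final slow lowering.

Call:
arm_command:
  plan: [0,-0.002,0.003,0,0,0,0,-0.001,0.002,0,0,0,0,-0.002,0.003,0,0,0,0,-0.001,0.002,0,0,0,0,-0.002,0.003,0,0,0]

```text
clock: 13.08
ee_pos: [0.5017, -0.1464, 0.0683]
orientation: [0.61, 0.749, 0.201, 0.164]
contact_force: [0.2, 0.2, -0.1]
gripper_width: 0.999
finger_force: 0.0
```

Call:
arm_command:
  plan: [0,-0.001,0.001,0,0,0,0,-0.001,0.001,0,0,0,0,-0.001,0.001,0,0,0,0,-0.001,0.001,0,0,0,0,-0.001,0.001,0,0,0]

```text
clock: 13.7
ee_pos: [0.4995, -0.1466, 0.0614]
orientation: [0.61, 0.749, 0.201, 0.164]
contact_force: [0.1, -0.5, -0.7]
gripper_width: 0.999
finger_force: 0.0
```

```bash
cat >flat.py <<'E'
from plan import *
from rig import viewer
for n in("scene","side"):
    w=cloud(viewer.snapshot(n)).reshape(-1,3);w=w[np.isfinite(w).all(1)]
    X,Y,Z=w@ex,w@ey-Yc,w[:,2];k=(abs(Y)>.03)&(abs(Y)<.085)&(Z>.07)&(Z<.12)&(X>.41)&(X<.565)
    if k.sum()>20: a,b=np.polyfit(X[k],Z[k],1);print(n,k.sum(),"slope",round(-a,4),"z front",round(a*.4105+b,4),"z hinge",round(a*.5705+b,4))
E
python3 flat.py
```

```text
t 13.7 case TCP [ 459.2 -245.2   61.4] tilt err vs down [-30.  -0.   0.] F [ 0.1 -0.5 -0.7] q [-0.55  0.48  2.15  1.25  0.37 -1.92]
scene 2873 slope -0.0011 z front 0.0839 z hinge 0.0841
side 801 slope -0.007 z front 0.0817 z hinge 0.0828
```

Call:
arm_command:
  plan: [0,-0.006,-0.004,0,0,0,0,-0.006,-0.008,0,0,0,0,0,-0.02,0,0,0,0,0,-0.025,0,0,0,0,0,-0.025,0,0,0]

```text
clock: 14.42
ee_pos: [0.4481, -0.1571, 0.1271]
orientation: [0.61, 0.749, 0.201, 0.163]
contact_force: [-0.4, 0.0, 0.5]
gripper_width: 1.001
finger_force: 0.0
```

Call:
arm_command:
  plan: [0,0,-0.025,0,0,0,0,0,-0.025,0,0,0,0,0,-0.025,0,0,0,0,0,-0.01,0,0,0,0,0,0,0,0,0]

```text
clock: 15.05
ee_pos: [0.4074, -0.1659, 0.2002]
orientation: [0.61, 0.749, 0.201, 0.164]
contact_force: [0.5, 0.9, -0.7]
gripper_width: 0.997
finger_force: 0.0
```

```bash
python3 flat.py; python3 snap.py pics/s5.png
```

```text
t 15.05 case TCP [ 365.1 -245.3  200.2] tilt err vs down [-30.1  -0.1   0. ] F [ 0.5  0.9 -0.7] q [-0.74  0.06  2.22  0.72  0.67 -1.48]
scene 2995 slope -0.0004 z front 0.084 z hinge 0.084
side 1083 slope -0.0104 z front 0.0815 z hinge 0.0831
```

View pics/s5.png

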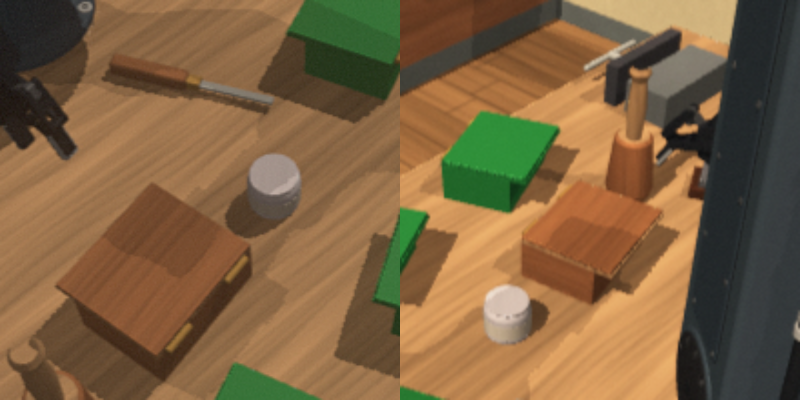

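The lid is shut flat (around (155,280) in the left half), the bystanders haven't moved, and the hand is clear at (50,120).

```bash
python3 -c "
from rig import ctrl
print(ctrl.sign_off())"
```

```text
the job is handed in; nothing more can be done
None
```

I tipped the lid forward, caught it on a finger at about 0.68 rad, let it down flat and shut, and handed the job in with the hand clear and the bystanders apparently unmoved; one early push peaked at about 75 N at the wrist before I backed off and pushed at a shallower angle, and no verdict was returned.

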